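# Reset a tripped pump test box through its recessed well

## Robot

A 6-joint arm with a two-finger parallel gripper is mounted at the origin on the work surface. World frame = base frame: x ahead of the robot, y to its left, z up, the work surface at z = 0. Lengths are in m, angles in rad, forces in N, time in s.
With the tool pointing down it reaches from about 0.275 to 0.875 m from the base axis. Payload 12.5 kg.
Tool frame: the origin (TCP) lies at the very end of the fingers, on their centre line; the grasp point (between the pads) lies 19 mm behind it; z points along the fingers, y is the line along which they close (so a half turn about z gives the same grasp; the last joint's range is limited). The gripper opens to 85 mm and grips with 20 to 120 N. Pads are 22 mm wide; open, the fingers measure 114 mm over their backs; the gripper's body (76 mm by 85 mm) begins 54 mm behind the grasp point. The pads swing forward as they close: fully open they stand 13 mm farther back than shut.
Start: joints at [-1.361, 0.351, 1.652, -0, 1.139, -0.085], TCP at [0.16, -0.526, 0.231] pointing down, gripper open.
Joint ranges: [-2.75, 2.75], [-0.79, 2.1], [0.01, 2.65], [-1.57, 4.71], [0.07, 3.14], [-2.87, 2.87]. Speed limits (rad/s): [2.22, 2.22, 2.79, 3.14, 3.14, 3.14].

## Interface

Orientations are given as a 3x3 rotation matrix whose columns are the frame's x, y, z axes.
In Python, from bench import manip gives the robot as it stands. Calls block until the motion is done:
- manip.move_ptp(position, orientation): joint-space move of the TCP to a pose.
- manip.move_l(position, attitude=None, max_speed=0.15): straight line of the TCP; attitude=None keeps the orientation; max_speed is the mean speed in m/s.
- manip.move_j(angles): joint-space move.
- manip.set_gripper(opening, effort=None): opening from 0.0 (shut) to 1.0 (fully open); effort is the grip in N (None keeps the last); returns when the fingers have stopped.
- manip.dwell(seconds).
- manip.inverse_kinematics(position, orientation): joint angles nearest the present ones, or None.
- manip.grab_frame(name): name is "scene" or "top" or "wrist"; returns (picture, depth): 384x512x3 uint8, red, green, blue; 384x512 float32, m along the optical axis (not along the pixel's ray), 0 where there is no reading.
- manip.get_calibration(name): a dict with "camera_matrix" (3x3 intrinsics, pixels), "k1" (the pictures are not rectified: a ray, as slopes to the right and down, at radius r is drawn at 1 + k1 r^2 times it, then the intrinsics apply), "R" (3x3) and "t" (3): a world point X has camera coordinates R X + t. Camera axes: x right, y down, z forward; pixel columns grow to the right and rows downward; lengths in m; the calibration is good to about 2 mm. A picture is of the moment at which its call begins: read the wrist's pose just before it. get_calibration takes no time and is no camera call; for the wrist camera it gives the pose at the moment of the call.
A pose or a line that the arm cannot do raises manip.Unreachable and nothing moves.
- manip.sign_off(): hands the job in; it is judged then, once.
Trained networks look in the newest picture that a camera, given by its name, has taken for a name from the list of things; names that differ only in an ending like _2 or _b are one class to them, and where a whole thing is asked for, a point or a joint stands for the part that bears it (a point fixed in the world has none). Each returns a list of dicts, best first, with "confidence" (0 to 1); they miss things now and then, are a little off and sometimes report something else, mostly with a low value. They report only what shows in the picture. A call takes as long as a camera call. They do not tell look-alikes from the thing itself.
- manip.look_for(camera, name): "at" ([x, y, z] in m, in world coordinates, good to about 4 mm: the middle of the surface that is visible of it).
Readings, each from a call of its own:
- manip.current_time(): time.
- manip.current_qpos(): joint angles.
- manip.current_joint_vel(): joint speeds.
- manip.current_joint_torque(): joint torques, N m.
- manip.current_ee_pos(): TCP position.
- manip.current_tcp_rot(): TCP orientation.
- manip.current_force(): force on the tool from outside, world axes, zero at the start.
- manip.current_ft_torque(): the same for the moment, N m.
- manip.current_grip_width(): opening from 0.0 (shut) to 1.0 (fully open).
- manip.current_grip_force(): force on a finger pad.
Only numpy, scipy, OpenCV 4.12 (cv2) and the standard library are available. Lean on these libraries where they do the work, as an engineer would, in place of code of your own. Each camera call takes 0.05 s, during which the arm holds its last target. There are 200 camera calls.

## Task

The pump test box with the sliding dust cover has tripped. With a fingertip, push the cover's upright tab along its tray until the round well beneath is clear, reach down into the well, press the sunken reset key all the way down and hold it there for about two seconds. Then let the key come up and push the cover back so that it completely covers the well again. Only push the cover, never lift or tip it, leave the key in the other box's open square well unpressed, and do not disturb the loose parts on the bench.

Things in the scene. Friction and masses are not known exactly. Their poses are not given: they have to be found in the camera images.
- reset_box: white-painted test box fixed to the bench, left or right, turned up to 0.5 rad; 120 x 180 x 60 mm along its x, y, z; origin under its centre. On its top (z = 60 mm) a shallow tray, inside 75 mm along x, 152 mm along y, between rails 8 mm wide and 8 mm high. The round well opens in the tray's floor at y = -38 mm; the cover is parked in the other half (y > 0) while the well is open
- reset_well (a point): centre of the mouth of the round well, at (0, -38, 60) mm in the reset_box frame, level with the tray's floor. The well is 50 mm in diameter, 40 mm deep, vertical. Hidden under the cover at first
- reset_key_top (a point): centre of the top face of the black round reset key (20 mm in diameter) in the middle of the well; at rest 20 mm below the well's mouth, 40 mm above the bench. It moves with the key
- reset_key (a joint): travel of the reset key: 0 at rest, 0.006 m fully down. A spring: it begins to move at about 1.8 N, is fully down at 6 N, and springs back when let go
- cover: loose steel cover (0.2 to 0.33 kg) flat in the tray, axes as the box's: a plate 72 x 72 x 5 mm with an upright tab in its middle. Origin under the plate's centre. It slides along the box's y from -40 to +40 mm (end rails), with 1.5 mm of play either side along x; starts at the -y end, over the well. Held only by its weight: pushed hard and high on the tab against an end rail it tips
- tab (a point): centre of the upright tab of the cover, 19 mm above the plate's underside. The tab is 44 mm along the cover's x, 8 mm thick along its y, and rises from 5 to 33 mm above the plate's underside
- counter_box: the other white test box, fixed, same 120 x 180 x 60 mm, origin under its centre; it has no cover, a small display, a stub knob 14 mm high and an open square well 46 mm wide, 40 mm deep in the middle of its top. Leave it alone
- counter_key (a joint): travel of the key in the square well of counter_box, 0 at rest; it must not be pressed
- brass_ring: loose brass ring, 34 mm across, 18 mm high, flat on the bench; origin under its centre; leave it alone
- manifold: loose aluminium valve block 50 x 40 x 35 mm with a 10 mm brass stub on top; origin under its centre; leave it alone
- valve: loose steel cartridge valve standing upright, 32 mm across, 50 mm high; origin under its centre; leave it alone
- screwdriver: loose screwdriver about 200 mm long lying beyond the boxes; leave it alone
- wrench: loose wrench about 180 mm long lying beyond the boxes; leave it alone
Mind the look-alikes: they are no part of the job. There is more than one size of the cover; the job needs the middle-sized. Leave any orange look-alike of the reset_box alone.

How it is judged:
On the way, in this order (a step that is already met when the one before it is completed fails the run):
1. the cover has been pushed along its tray, off the well (y of cover in the frame of reset_box above 0.012 m), for 0.1 s.
2. a fingertip holds the reset key down for at least 1.2 s without a break (value of joint reset_key above 0.004 m and contact force between the fingers and reset_key above 0.5 N), for 1.2 s.
At the end, for the whole second after the job is handed in: The cover lies flat (within 0.05 rad and 3 mm) and at rest in its tray with its centre at y < -27 mm in the reset_box frame, so that the well is wholly covered; the reset key is back up (within 1.5 mm) (y of cover in the frame of reset_box below -0.027 m and z of cover in the frame of reset_box below 0.063 m and angle between cover's own z axis and vertical below 0.05 rad and linear speed of cover below 0.01 m/s and value of joint reset_key below 0.0015 m); the robot touches nothing.
It fails at once if the cover was lifted more than 8 mm out of its tray, or tipped by more than 0.2 rad (z of cover in the frame of reset_box above 0.068 m or angle between cover's own z axis and vertical above 0.2 rad).
It fails at once if the key of the other box was pressed (more than 2 mm) (value of joint counter_key above 0.002 m).
It fails at once if a loose part on the bench was moved by more than 20 mm or knocked over (distance of any of brass_ring, manifold, valve, screwdriver, wrench from where it was at the start of the episode above 0.02 m or angle between any of brass_ring, manifold, valve's own z axis and vertical above 0.4 rad).
It also fails if it takes over 54 s, if anything falls off the work surface, if the arm or the gripper's body presses on something with over 40 N, if the wrist force passes 120 N, or if a joint passes its speed limit or range.

## Working session

There is one attempt and no reset: what is moved stays moved. The work goes in short steps, each a Python script; the robot and the scene stay as the last script left them, time stands still between calls to the robot, and variables do not carry over. Pictures are saved under pics/ and viewed, at most 10 in all, crops included, and the job is handed in when it is done.

```bash
mkdir -p pics; python3 - <<'E'
from bench import manip
import cv2
for n in ("scene","top"):
    p,d=manip.grab_frame(n); cv2.imwrite(f"pics/{n}0.png",p[:,:,::-1])
    for k in ("reset_box","cover","tab","counter_box"):
        print(n,k,[(a["at"],a["confidence"]) for a in manip.look_for(n,k)])
E
```

```text
scene reset_box [([0.369, -0.375, 0.0587], 0.97), ([0.5765, -0.2022, 0.0606], 0.66)]
scene cover [([0.5785, -0.4445, 0.0044], 0.83), ([0.3884, -0.2071, 0.0011], 0.79), ([0.5511, -0.2402, 0.0628], 0.57)]
scene tab [([0.5497, -0.2429, 0.0637], 0.64), ([0.386, -0.2129, 0.0041], 0.63), ([0.5723, -0.4429, 0.0061], 0.59), ([0.5737, -0.2046, 0.0637], 0.5)]
scene counter_box [([0.5854, 0.1726, 0.0601], 0.61)]
top reset_box [([0.5275, -0.1799, 0.0538], 0.61), ([0.3186, -0.3636, 0.056], 0.61)]
top cover [([0.3938, -0.2068, 0.004], 0.97), ([0.5623, -0.4392, 0.006], 0.79), ([0.5403, -0.2326, 0.0683], 0.76)]
top tab [([0.3895, -0.2067, -0.0], 0.82), ([0.5419, -0.2335, 0.0663], 0.78), ([0.5634, -0.4334, 0.0098], 0.63)]
top counter_box [([0.5505, 0.209, 0.0612], 0.67), ([0.6255, -0.0137, 0.0347], 0.31)]
```

```bash
ls; sleep 3; python3 -c "
import cv2,numpy as np
a=cv2.imread('pics/top0.png');cv2.imwrite('pics/top0b.png',cv2.resize(a,(800,600)))"
```

```text
pics
```

View pics/top0.png

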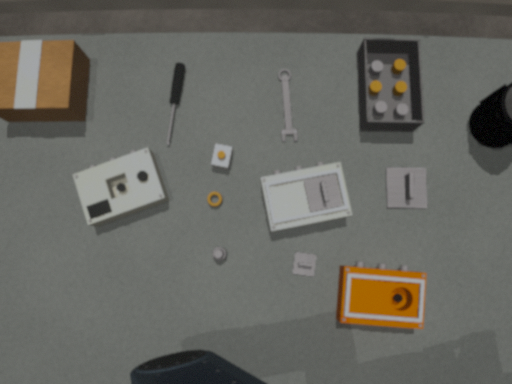

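View pics/scene0.png

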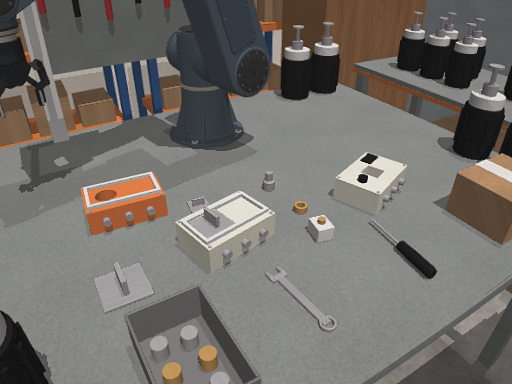

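The top view shows the white reset box at about (306,197), with its grey cover on the right half at (323,194) and the tab upright. The orange look-alike is at (383,297), and the loose covers at (305,264) and (407,187) are the small and large ones. The counter box is at (118,187). Next I'll fit the box outline from depth and take a closer look with the wrist camera.

```bash
cat > h.py <<'E'
from bench import manip
import cv2, numpy as np
def cloud(n):
    c=manip.get_calibration(n); p,d=manip.grab_frame(n); K=np.array(c["camera_matrix"])
    h,w=d.shape; u,v=np.meshgrid(np.arange(w),np.arange(h))
    uv=np.stack([u,v],-1).reshape(-1,1,2).astype(float)
    r=cv2.undistortPoints(uv,K,np.array([c["k1"],0,0,0.])).reshape(h,w,2)
    X=np.dstack([r[...,0]*d,r[...,1]*d,d])
    W=(X-np.array(c["t"]))@np.array(c["R"])
    W[d==0]=np.nan
    return p,W
def fit(W,c0,lo,hi,rad=.13):
    m=(W[...,2]>lo)&(W[...,2]<hi)&(np.hypot(W[...,0]-c0[0],W[...,1]-c0[1])<rad)
    m=cv2.morphologyEx(m.astype(np.uint8),cv2.MORPH_OPEN,np.ones((3,3)))>0
    P=W[m]; r=cv2.minAreaRect((P[:,:2]*1000).astype(np.float32)); return P,r
def down(yaw):  # tool z down, tool y along world angle yaw
    y=np.array([np.cos(yaw),np.sin(yaw),0]); z=np.array([0,0,-1.]); return np.stack([np.cross(y,z),y,z],1)
E
python3 - <<'E'
from h import *
p,W=cloud("top"); P,r=fit(W,(.555,-.2),.05,.078); print("box",r,np.median(P[:,2]))
th=0.15; R=manip.current_tcp_rot(); print(R)
c=manip.get_calibration("wrist"); e=manip.current_ee_pos()
print("cam in tool", R.T@(-np.array(c["R"]).T@np.array(c["t"])-e), "camz", R.T@np.array(c["R"]).T)
for a in (-.085,):
    manip.move_ptp([.50,-.2,.33],down(np.arctan2(R[1,1],R[0,1])))
p,W=cloud("wrist"); cv2.imwrite("pics/w1.png",p[:,:,::-1]); np.save("w1.npy",W)
P,r=fit(W,(.555,-.2),.05,.078); print("box",r,np.median(P[:,2]))
P,r=fit(W,(.555,-.2),.085,.105,.1); print("tab",r,len(P))
E
```

```text
box ((536.7020874023438, -201.63748168945312), (120.81591033935547, 179.30743408203125), 11.518683433532715) 0.06219422618574923
[[ 9.56851231e-01  2.90578255e-01 -1.20099602e-05]
 [ 2.90578255e-01 -9.56851229e-01  5.37188225e-05]
 [ 4.11777655e-06 -5.48907547e-05 -9.99999998e-01]]
cam in tool [ 6.84085379e-02  9.60953297e-05 -1.43109292e-01] camz [[ 6.55109389e-04 -9.63004456e-01 -2.69484671e-01]
 [ 9.99999537e-01  8.20658262e-04 -5.01655535e-04]
 [ 7.04251337e-04 -2.69484218e-01  9.63004549e-01]]
box ((536.289794921875, -201.13427734375), (120.87366485595703, 180.0851593017578), 11.627330780029297) 0.06164708499564669
tab ((543.5728759765625, -237.1819610595703), (43.24813461303711, 8.32593822479248), 11.778868675231934) 303
```

View pics/w1.png

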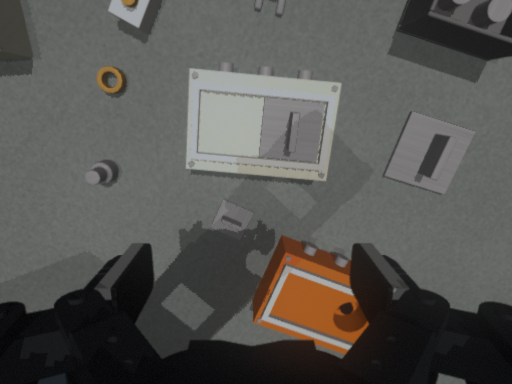

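The wrist view shows the box with its cover on the right half and the tab at (293,134). The fits agree: the box is at (0.536,-0.201) with yaw 0.203, and the tab is where it should be, near y = -37 to -40 mm. I'll push now, with the fingers shut and the tool low on the tab.

```bash
cat >> h.py <<'E'
TH=np.radians(11.63); C=np.array([.5363,-.2011])
EY=np.array([-np.sin(TH),np.cos(TH)]); EX=np.array([np.cos(TH),np.sin(TH)])
def pt(y,z,x=0.): return np.r_[C+EX*x/1000+EY*y/1000,z/1000]
def fy(): return float(manip.current_force()[:2]@EY)
def look(name):
    p,W=cloud("wrist"); cv2.imwrite(f"pics/{name}.png",p[:,:,::-1])
    P,r=fit(W,C,.085,.105,.1); q=np.array(r[0])/1000-C; print("tab",r[1],len(P),"x,y mm",q@EX*1000,q@EY*1000)
E
python3 - <<'E'
from h import *
manip.set_gripper(0.0)
e=pt(-64,150)
js=[(manip.inverse_kinematics(e,down(TH+k)),k) for k in (0,np.pi)]; print(js)
q=manip.current_qpos()
k=min((np.abs(np.array(j)-q).max(),k) for j,k in js if j is not None)[1]
manip.move_ptp(e,down(TH+k))
manip.move_l(pt(-64,72)); print("f0",manip.current_force())
for y in (-60,-57,-54,-50,-40,-20,0,12,17):
    manip.move_l(pt(y,72),max_speed=.05); print(y,round(fy(),2),manip.current_force()[2].round(2))
    if abs(fy())>12: break
print(k,manip.current_time(), manip.current_ee_pos(), pt(17,72))
E
```

```text
[(array([-5.24165903e-01,  5.46089750e-01,  1.56535681e+00, -4.44089210e-16,
        1.03014610e+00, -7.27147695e-01]), 0), (array([-5.24165903e-01,  5.46089750e-01,  1.56535681e+00, -4.44089210e-16,
        1.03014610e+00,  2.41444496e+00]), 3.141592653589793)]
f0 [ 1.14768051  0.23130211 -0.31645795]
-60 0.18 0.22
-57 -0.08 0.22
-54 -1.05 -0.01
-50 0.58 -0.23
-40 -0.23 0.01
-20 0.02 -0.23
0 0.37 -0.27
12 0.29 0.28
17 0.58 0.01
0 8.2583 [ 0.53273038 -0.18414486  0.07195304] [ 0.53287296 -0.18444901  0.072     ]
```

```bash
python3 - <<'E'
from h import *
manip.move_l(pt(15,72)); manip.move_l(pt(10,130)); manip.move_l(pt(-38,230))
look("w2"); print(manip.current_time())
E
```

```text
tab (43.28627014160156, 8.607608795166016) 643 x,y mm -0.44135976732011095 32.83042600027733
9.9917
```

View pics/w2.png

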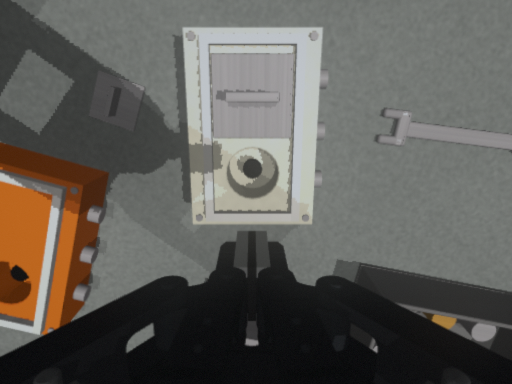

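The well at (252,167) is fully clear, and the tab at (252,97) measures y = +33 mm. I'll check the key's position from depth, then press.

```bash
python3 - <<'E'
from h import *
p,W=cloud("wrist"); w=pt(-38,0)[:2]
m=(np.hypot(W[...,0]-w[0],W[...,1]-w[1])<.02)&(abs(W[...,2]-.04)<.006)&(p.max(-1)<90)
k=np.median(W[m],0); q=k[:2]-C; xy=np.array([q@EX,q@EY])*1000; print("key",m.sum(),k,xy)
assert m.sum()>50 and abs(xy-[0,-38]).max()<5
x,y=xy/2+np.array([0,-19])
manip.move_l(pt(y,75,x)); manip.move_l(pt(y,44,x),max_speed=.05)
f0=manip.current_force()[2]
for z in np.arange(42,31,-1.):
    manip.move_l(pt(y,z,x),max_speed=.02); f=manip.current_force()[2]-f0; print(z,round(f,2),manip.current_ee_pos()[2].round(4))
    if f>8.5: break
manip.dwell(1.0); print(manip.current_force()-[0,0,f0], manip.current_time()); manip.dwell(1.0)
manip.move_l(pt(y,75,x),max_speed=.06); print(manip.current_time())
E
```

```text
key 276 [ 0.54386972 -0.23752116  0.04046605] [  0.0721382  -37.19941696]
42.0 -0.33 0.0421
41.0 0.31 0.041
40.0 1.41 0.0401
39.0 2.31 0.0391
38.0 2.09 0.0381
37.0 3.72 0.037
36.0 4.89 0.0361
35.0 5.23 0.0351
34.0 5.64 0.0341
33.0 15.56 0.0339
[-2.73619185  0.61808871 14.87982607] 15.4917
17.3417
```

The key force followed the spring curve to the hard stop at z = 34 mm, and the key was held there for over 2 s. Next I'll push the cover back.

```bash
python3 - <<'E'
from h import *
manip.move_l(pt(-38,125)); manip.move_l(pt(60,125)); manip.move_l(pt(60,72))
f0=fy()
for y in (40,0,-15,-20,-21,-22,-23):
    manip.move_l(pt(y,72),max_speed=.05); f=fy()-f0; print(y,round(f,2))
    if abs(f)>6: break
manip.move_l(pt(y+8,72),max_speed=.05); manip.move_l(pt(y+15,130)); manip.move_l(pt(-38,230))
look("w3"); print(manip.current_time())
E
```

```text
40 0.04
0 -0.82
-15 -0.05
-20 0.29
-21 -0.01
-22 1.23
-23 1.3
tab (43.638492584228516, 7.868247032165527) 531 x,y mm 0.06145083491038806 -37.6817432717696
23.825
```

View pics/w3.png

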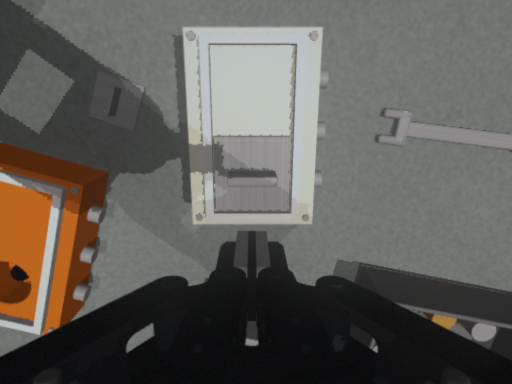

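The cover, with its tab at (252,182), lies flat against the -y end. It measures y = -37.7 mm, so the well is wholly covered and the arm is clear.

```bash
python3 -c "
from bench import manip
print(manip.sign_off())"
```

```text
the job is handed in; nothing more can be done
None
```

I pushed the cover off the well, held the reset key fully down for over 2 s, and slid the cover back to y ≈ -38 mm so the well is wholly covered; I then handed the job in at about 24 s, but the sign-off gave no verdict.

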